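# Look into the pellet tub with its press lever and let the lid down softly

## Task

Press the blue lever pad of the clear feed tub all the way down so that its lid stands wide open, and hold it there for a good two seconds so that the stock can be seen. Then ease the pad back up slowly, taking some three seconds and keeping the fingers on it until the lid has closed fully, without slamming. Work only the lever, pressing with the fingertips without gripping or forcing it: never touch the lid, do not lift, tip or shove the tub, leave the other pet things on the shelf as they are, and finish with the hand clear.

Things in the scene. Friction and masses are not known exactly. Their poses are not given: they have to be found in the camera images.
- tub: Clear acrylic tub 150 x 150 mm, white lid, on a steel foot plate; loose on the shelf, some 3 kg. Origin: centre of the acrylic box at shelf level (z = 0). Its -x axis points to the front with the lever pad, +x to the lid hinge, z up. Front wall 75 mm before the origin, rim 145 mm, lid top 152 mm up. Foot plate 176 mm wide, 10 mm high, to 135 mm before the origin; nothing else is under the pad.
- pad: Blue ribbed pad to press: 90 mm wide (its y), 42 mm deep (its x), 8 mm thick, midway on a crossbar. Origin: centre of its upper face, z its normal. At rest 148 mm before the tub's origin, 134 mm above the shelf, rising 0.16 rad to the front; fully down 152 mm before, 92 mm above, falling 0.16 rad. Takes 2 to 5 N, then meets a stop. Let go, it springs back up at once and the lid slams.
- lever (a joint): Angle of the lever about its pivot (a level axis along the tub's own y, 20 mm in front of the tub's origin and 100 mm above the shelf), in rad: 0 = at rest, pad up, lid shut; 0.322 = fully pressed against the stop. The pad's middle sinks about 42 mm over this travel, nearly straight down.
- lid (a joint): Opening angle of the lid about its rear hinge, in rad: 0 = shut, 1.19 = wide open with the lever fully pressed. Push rods tie it to the lever throughout: about 3.7 rad of lid per rad of lever, 0.028 rad of lid per mm of pad travel. Let go from open it falls at well over 5 rad/s and slams; a lid let down properly stays below 2 rad/s.
- lid_panel: White lid panel 160 x 162 mm, 5 mm thick. Origin: on its rear edge at the hinge, 77 mm behind the tub's origin and about 149 mm above the shelf; when shut it reaches 160 mm along its own -x. Opening, its front edge swings up and to the rear, away from the pad, up to about 300 mm above the shelf. Not to be touched.
- bowl: Bystander: stainless steel bowl, 124 mm across, 48 mm tall, 0.22 kg. Origin: centre of its underside.
- chew_block: Bystander: pine chew block with three drilled holes, 100 (its x) x 50 x 45 mm tall. Origin: centre of its underside.
- slicker_brush: Bystander: black slicker brush lying pins up, about 185 mm long along its own x (pin head at +x, 76 mm wide), 25 mm tall. Origin: mid-length at shelf level.
- hideaway: Bystander: blue glazed ceramic arched hideaway, 130 (its x) x 132 mm, 101 mm tall, 0.75 kg. Origin: centre of its underside.

How it is judged:
By the outcome, as a careful person would: the job done as asked, in the order asked, and still so for the second after the job is handed in, with the robot touching nothing.
It also fails if it takes over 43 s, if anything falls off the work surface, if the arm or the gripper's body presses on something with over 40 N, if the wrist force passes 120 N, or if a joint passes its speed limit or range.

## Robot

A 6-joint arm with a two-finger parallel gripper is mounted at the origin on the work surface. World frame = base frame: x ahead of the robot, y to its left, z up, the work surface at z = 0. Lengths are in m, angles in rad, forces in N, time in s.
With the tool pointing down it reaches from about 0.25 to 0.775 m from the base axis. Payload 4 kg.
Tool frame: the origin (TCP) lies between the finger pads; the fingertips stand 14 mm ahead of it and the grasp point (between the pads) lies 5 mm behind it (robot.nose_length is the distance from the TCP to the fingertips, in m); z points along the fingers, y is the direction in which the jaws open and shut (so a half turn about z gives the same grasp; the last joint's range is limited). The gripper opens to 94 mm and grips with 3 to 60 N. Pads are 16 mm wide; open, the fingers measure 119 mm over their backs; the gripper's body (75 mm by 177 mm) begins 78 mm behind the grasp point.
Start: joints at [1.23, 0.087, 1.371, -0, 1.684, -0.103], TCP at [0.13, 0.535, 0.22] pointing down, gripper open.
Joint ranges: [-3.1, 3.1], [-0.76, 2.03], [0.27, 2.55], [-1.08, 4.22], [0.17, 2.65], [-2.57, 2.57]. Speed limits (rad/s): [2.79, 2.79, 3.14, 3.14, 3.14, 3.14].

## Interface

Orientations are given as [roll, pitch, yaw] about the fixed x, y, z axes, in that order (R = Rz(yaw) Ry(pitch) Rx(roll)).
In Python, from bench import robot, eyes, finder gives the robot as it stands.
- The arm moves only by the tool play_rows, never from a script. Its argument "rows" is a list of rows, each an object with "linear": the shift along the tool's x, y, z in cm, a list of three; "spin": the turn about the tool's z in degrees. A call has 1 to 12 rows; each row shifts and turns the commanded pose from where the row before left it, along the tool's axes as they then stand; what a row does not reach is not made up. A row lasts 1/12 s, in which the tool goes at most 41.7 mm and 7.16 degrees, less where a joint would pass 70% of its speed; a pose out of reach is approached as far as the arm can. A call with a gripper value outside its range is refused whole. "claw" is the finger opening in cm, from 0 to 9.4, set as the call begins (left out, the last holds). The fingers move at their own pace and stop on an object; the grip force is fixed at half the most. Time passes only in rows, so rows that do not move let the fingers close. It gives the time, the measured TCP pose, the force and the opening at its end, in the units of the state.
- robot.get_obs(): the state, without advancing time (a new reading comes with each control period).
- eyes.snapshot(name): name is "side" or "top"; returns a dict with "frame" (384x512x3 uint8, red, green, blue), "fx", "fy", "cx", "cy" (pixels), "rvec" (rotation vector, rad) and "tvec" (3), from world to camera coordinates, as OpenCV has them. Camera axes: x right, y down, z forward; pixel columns grow to the right and rows downward; lengths in m; the calibration is good to about 2 mm. A picture is of the moment at which its call begins. There is no depth.
- robot.close_job(): hands the job in, once; it reports no verdict.
Trained networks look in a picture, given as the dict that the camera call returned (one of the last four; its "shot" number tells which), for a name from the list of things; names that differ only in an ending like _2 or _b are one class to them, and where a whole thing is asked for, a point or a joint stands for the part that bears it (a point fixed in the world has none). Each returns a list of dicts, best first, with "conf" (0 to 1); they miss things now and then, are a little off and sometimes report something else, mostly with a low value. They report only what shows in the picture. A call takes as long as a camera call.
- finder.silhouettes(picture, name): "pixels" (384x512 bool, what is visible of it) and "box" ([centre column, centre row, width, height] in pixels, round what is visible of it).
The state is a dict: "time": time; "joint_positions": joint angles; "qvel": joint speeds; "joint_torque": joint torques, N m; "tool_pos": TCP position; "ee_rot": TCP orientation; "wrist_force": force on the tool from outside, world axes, zero at the start; "wrist_torque": the same for the moment, N m; "width": finger opening in m.
Only numpy, scipy, OpenCV 4.12 (cv2) and the standard library are available. Lean on these libraries where they do the work, as an engineer would, in place of code of your own. Each camera call takes 0.05 s, during which the arm holds its last target. There are 200 camera calls.

## Working session

There is one attempt and no reset: what is moved stays moved. The work goes in short steps, Python scripts to look and compute and a tool call to move; the robot and the scene stay as the last step left them, time stands still between calls to the robot, and variables do not carry over. Pictures are saved under pics/ and viewed, about 8 in all and at most 12, crops included, and the job is handed in when it is done.

Besides the shell and the picture viewer there is one more tool, called after "Call:" in YAML: its name, and indented under it one key for each argument. play_rows: Moves the arm, as the interface text tells. Its arguments: {"type":"object","properties":{"rows":{"type":"array"},"claw":{"type":"number"}},"required":["rows"]}

```bash
mkdir -p pics; ls; cat > h.py <<'E'
import numpy as np,cv2
from scipy.spatial.transform import Rotation as Ro
def cam(p):
    K=np.array([[p["fx"],0,p["cx"]],[0,p["fy"],p["cy"]],[0,0,1.]]);R=cv2.Rodrigues(np.array(p["rvec"],float))[0];return K,R,np.array(p["tvec"],float).ravel()
def proj(p,X):
    K,R,t=cam(p);c=(np.atleast_2d(X)@R.T+t)@K.T;return c[:,:2]/c[:,2:]
def atz(p,uv,z):
    K,R,t=cam(p);C=-R.T@t;d=(R.T@np.linalg.inv(K)@np.c_[np.atleast_2d(uv),np.ones(len(np.atleast_2d(uv)))].T).T
    return C+d*((z-C[2])/d[:,2])[:,None]
E
python3 - <<'E'
from h import *
from bench import robot,eyes,finder
o=robot.get_obs();print(o["time"],o["tool_pos"],o["ee_rot"],o["wrist_force"],o["width"])
im=[]
for n in("side","top"):
    p=eyes.snapshot(n);im.append(p["frame"]);K,R,t=cam(p);print(n,-R.T@t,R[2])
    for s in("tub","pad","lid_panel","bowl","chew_block","slicker_brush","hideaway"):
        for r in finder.silhouettes(p,s)[:2]:
            m=r["pixels"].astype(np.uint8);q=cv2.boxPoints(cv2.minAreaRect(cv2.findNonZero(m)));z={"pad":.134,"lid_panel":.152}.get(s,.0)
            print(s,round(r["conf"],2),np.round(r["box"]),np.round(atz(p,q,z)[:,:2],3).tolist())
    cv2.imwrite(f"pics/{n}0.png",cv2.cvtColor(cv2.resize(im[-1],(768,576)),cv2.COLOR_RGB2BGR))
E
```

```text
pics
0.0 [0.12938758 0.53403869 0.21829104] [-3.13938184e+00 -2.26991803e-04  2.90381300e+00] [ 0.21829468 -0.85591     0.41103101] 0.09406509124238087
side [ 0.05921491 -0.76115984  1.07704755] [ 0.36390149  0.58853255 -0.72194539]
tub 0.98 [262. 165.  69.  71.] [[0.523, 0.242], [0.889, 0.47], [0.913, 0.157], [0.575, -0.009]]
tub 0.42 [218. 157.  26.  23.] [[0.491, 0.381], [0.62, 0.415], [0.608, 0.318], [0.485, 0.289]]
pad 0.61 [247. 172.  21.  16.] [[0.518, 0.11], [0.551, 0.138], [0.587, 0.048], [0.554, 0.023]]
pad 0.21 [178. 166.  36.  27.] [[0.262, 0.234], [0.409, 0.325], [0.419, 0.245], [0.275, 0.162]]
lid_panel 0.84 [271. 149.  56.  41.] [[0.577, 0.169], [0.707, 0.296], [0.792, 0.103], [0.662, -0.002]]
chew_block 0.77 [219. 156.  28.  20.] [[0.494, 0.384], [0.62, 0.412], [0.606, 0.311], [0.485, 0.288]]
slicker_brush 0.67 [178. 163.  35.  29.] [[0.291, 0.375], [0.459, 0.479], [0.47, 0.388], [0.306, 0.293]]
top [0.41448922 0.03336283 1.66162022] [ 0.07667667  0.00898195 -0.99701555]
tub 0.76 [235. 161.  68.  77.] [[0.763, 0.273], [0.839, 0.098], [0.585, -0.01], [0.51, 0.163]]
pad 0.64 [246. 192.  24.  18.] [[0.559, 0.13], [0.593, 0.045], [0.554, 0.029], [0.519, 0.114]]
lid_panel 0.77 [229. 153.  58.  61.] [[0.731, 0.244], [0.796, 0.094], [0.647, 0.031], [0.582, 0.18]]
bowl 0.75 [287. 139.  34.  29.] [[0.828, -0.031], [0.825, -0.151], [0.704, -0.148], [0.706, -0.029]]
chew_block 0.74 [184. 198.  16.  31.] [[0.588, 0.363], [0.596, 0.307], [0.494, 0.291], [0.486, 0.346]]
chew_block 0.29 [171. 238.  30.  45.] [[0.438, 0.447], [0.469, 0.382], [0.307, 0.302], [0.276, 0.366]]
slicker_brush 0.88 [170. 236.  34.  43.] [[0.434, 0.447], [0.471, 0.382], [0.317, 0.291], [0.28, 0.355]]
hideaway 0.72 [333. 170.  49.  44.] [[0.679, -0.172], [0.736, -0.305], [0.606, -0.358], [0.549, -0.226]]
```

View pics/side0.png

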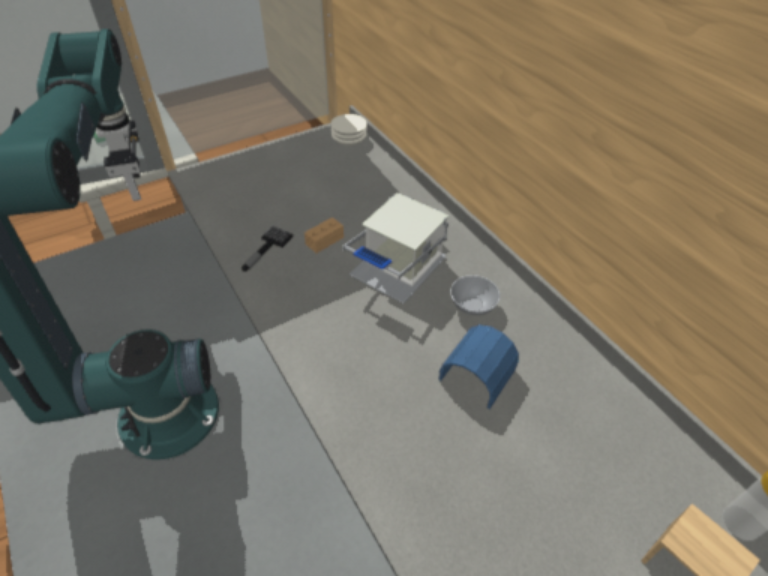

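View pics/top0.png

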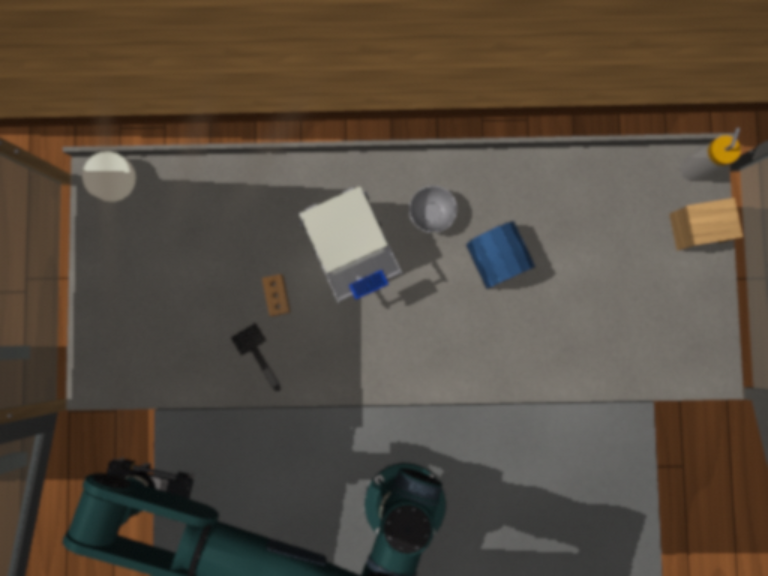

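The side view shows the white lid at about (405,225) and the blue pad at about (372,258), with the robot arm at far left. The top view shows the pad at (368,285) and the lid at (343,228), with nothing between the hand and the pad except low items.

Both cameras put the pad at (0.555, 0.080). The tub yaw is about 0.40 rad.

Call:
play_rows:
  rows:
    - {"linear": [-2.17, -1.43, 0], "spin": 0}
    - {"linear": [-2.17, -1.43, 0], "spin": 0}
    - {"linear": [-2.17, -1.43, 0], "spin": 0}
    - {"linear": [-2.17, -1.43, 0], "spin": 0}
    - {"linear": [-2.17, -1.43, 0], "spin": 0}
    - {"linear": [-2.17, -1.43, 0], "spin": 0}
    - {"linear": [-2.17, -1.43, 0], "spin": 0}
    - {"linear": [-2.17, -1.43, 0], "spin": 0}
    - {"linear": [-2.17, -1.43, 0], "spin": 0}
    - {"linear": [-2.17, -1.43, 0], "spin": 0}
    - {"linear": [-2.17, -1.43, 0], "spin": 0}
    - {"linear": [-2.17, -1.43, 0], "spin": 0}
  claw: 0

```text
time: 1.8
tool_pos: [0.3429, 0.3054, 0.2197]
ee_rot: [3.141, 0.0, 2.904]
wrist_force: [0.1, -1.0, -0.2]
width: 0.0173
```

Call:
play_rows:
  rows:
    - {"linear": [-2.17, -1.43, 0], "spin": 0}
    - {"linear": [-2.17, -1.43, 0], "spin": 0}
    - {"linear": [-2.17, -1.43, 0], "spin": 0}
    - {"linear": [-2.17, -1.43, 0], "spin": 0}
    - {"linear": [-2.17, -1.43, 0], "spin": 0}
    - {"linear": [-2.17, -1.43, 0], "spin": 0}
    - {"linear": [-2.17, -1.43, 0], "spin": 0}
    - {"linear": [-2.17, -1.43, 0], "spin": 0}
    - {"linear": [-2.17, -1.43, 0], "spin": 0}
    - {"linear": [-2.17, -1.43, 0], "spin": 0}
    - {"linear": [-2.17, -1.43, 0], "spin": 0}
    - {"linear": [0, 0, 0], "spin": 0}

```text
time: 2.8
tool_pos: [0.5394, 0.0939, 0.2188]
ee_rot: [-3.14, 0.001, 2.899]
wrist_force: [-1.0, 0.7, -0.4]
width: 0.0003
```

Call:
play_rows:
  rows:
    - {"linear": [0, 0, 0], "spin": -6.1}
    - {"linear": [0, 0, 0], "spin": -6.1}
    - {"linear": [0, 0, 0], "spin": -6.1}
    - {"linear": [0, 0, 0], "spin": -6.1}
    - {"linear": [0, 0, 0], "spin": -6.1}
    - {"linear": [0, 0, 0], "spin": -6.1}
    - {"linear": [0, 0, 0], "spin": 0}
    - {"linear": [0, 0, 0], "spin": 0}
    - {"linear": [0, 0, 0], "spin": 0}

```text
time: 3.55
tool_pos: [0.537, 0.0976, 0.2196]
ee_rot: [3.141, 0.0, -2.743]
wrist_force: [0.6, -0.1, 0.4]
width: 0.0003
```

Call:
play_rows:
  rows:
    - {"linear": [-0.38, -1.17, 0], "spin": 0}
    - {"linear": [-0.37, -1.16, 0], "spin": 0}
    - {"linear": [0, 0, 1.0], "spin": 0}
    - {"linear": [0, 0, 1.0], "spin": 0}
    - {"linear": [0, 0, 1.0], "spin": 0}
    - {"linear": [0, 0, 1.0], "spin": 0}
    - {"linear": [0, 0, 0.5], "spin": 0}
    - {"linear": [0, 0, 0], "spin": 0}
    - {"linear": [0, 0, 0], "spin": 0}

```text
time: 4.3
tool_pos: [0.5527, 0.079, 0.1739]
ee_rot: [3.141, -0.001, -2.74]
wrist_force: [0.6, -0.3, 0.1]
width: 0.0005
```

```bash
python3 - <<'E'
from h import *
from bench import robot,eyes,finder
o=robot.get_obs();P=np.array(o["tool_pos"]);print(o["time"],P,o["ee_rot"],o["wrist_force"])
yaw=.4;ex=np.array([np.cos(yaw),np.sin(yaw),0]);ey=np.array([-ex[1],ex[0],0]);pc=np.array([.555,.08,.134])
th=.16;f=-ex*np.cos(th)+np.array([0,0,np.sin(th)])
q=[pc+a*.021*f+b*.045*ey for a,b in((1,1),(1,-1),(-1,-1),(-1,1))]
org=pc+.148*ex;org[2]=.152;L=[org+a*ex+b*ey for a,b in((-.083,.081),(-.083,-.081),(.077,-.081),(.077,.081))]
out=[]
for n in("side","top"):
    p=eyes.snapshot(n);im=cv2.cvtColor(p["frame"],cv2.COLOR_RGB2BGR)
    for r in finder.silhouettes(p,"lid_panel")[:1]:
        m=r["pixels"].astype(np.uint8);print(n,r["conf"],np.round(atz(p,cv2.boxPoints(cv2.minAreaRect(cv2.findNonZero(m))),.152)[:,:2],3).tolist())
    c=proj(p,pc)[0].astype(int);x,y=c[0]-45,c[1]-45
    S=6
    cr=cv2.resize(im[y-10:y+80,x-5:x+85],None,fx=S,fy=S,interpolation=cv2.INTER_CUBIC)
    for X in(q,L):cv2.polylines(cr,[((proj(p,X)-[x-5,y-10]+.5)*S).astype(np.int32)],True,(0,255,255),1)
    t=((proj(p,P-[0,0,.014])-[x-5,y-10]+.5)*S).astype(int)[0];cv2.circle(cr,tuple(map(int,t)),4,(0,0,255),-1)
    out.append(cr[:,:400] if 0 else cv2.resize(cr,(400,400)))
cv2.imwrite("pics/c1.png",np.hstack(out))
E
```

```text
4.3 [0.55273198 0.07897618 0.17386419] [ 3.14106195e+00 -1.02036865e-03 -2.74035045e+00] [ 0.60404754 -0.25507786  0.13890159]
side 0.61 [[0.598, 0.135], [0.725, 0.252], [0.787, 0.107], [0.661, 0.004]]
top 0.68 [[0.73, 0.242], [0.793, 0.09], [0.656, 0.035], [0.594, 0.186]]
```

View pics/c1.png

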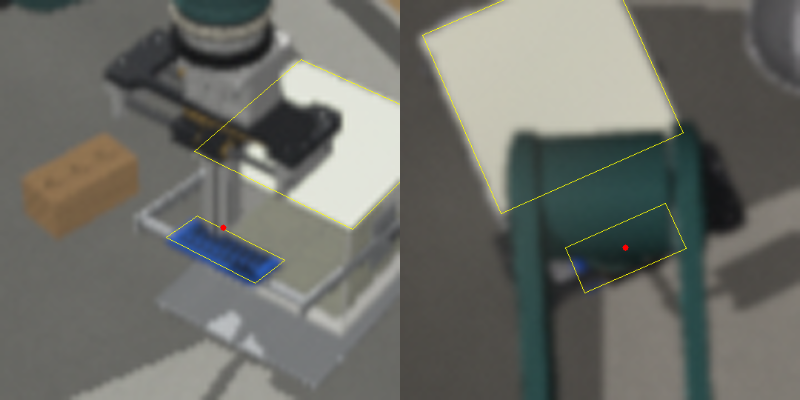

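The overlay fits the pad and lid within about 2 mm, and the tip marker is on the pad at about (223,228) in the side crop. Next I descend and press.

Call:
play_rows:
  rows:
    - {"linear": [0, 0, 0.6], "spin": 0}
    - {"linear": [0, 0, 0.6], "spin": 0}
    - {"linear": [0, 0, 0.4], "spin": 0}
    - {"linear": [0, 0, 0.3], "spin": 0}
    - {"linear": [0, 0, 0.2], "spin": 0}
    - {"linear": [0, 0, 0.2], "spin": 0}
    - {"linear": [0, 0, 0.3], "spin": 0}
    - {"linear": [0, 0, 0.3], "spin": 0}
    - {"linear": [0, 0, 0.3], "spin": 0}
    - {"linear": [0.1, 0, 0.3], "spin": 0}
    - {"linear": [0, 0, 0.3], "spin": 0}
    - {"linear": [0, 0, 0], "spin": 0}

```text
time: 5.5
tool_pos: [0.552, 0.0782, 0.1357]
ee_rot: [-3.141, -0.001, -2.741]
wrist_force: [-0.8, -1.0, 2.2]
width: 0.0003
```

Call:
play_rows:
  rows:
    - {"linear": [0, 0, 0.2], "spin": 0}
    - {"linear": [0.1, 0, 0.3], "spin": 0}
    - {"linear": [0, 0, 0.3], "spin": 0}
    - {"linear": [0, 0, 0.3], "spin": 0}
    - {"linear": [0.1, 0, 0.3], "spin": 0}
    - {"linear": [0, 0, 0.3], "spin": 0}
    - {"linear": [0, 0, 0.3], "spin": 0}
    - {"linear": [0.1, 0, 0.3], "spin": 0}
    - {"linear": [0, 0, 0.2], "spin": 0}
    - {"linear": [0, 0, 0.2], "spin": 0}
    - {"linear": [0, 0, 0], "spin": 0}

```text
time: 6.42
tool_pos: [0.5492, 0.0775, 0.1088]
ee_rot: [3.141, -0.001, -2.741]
wrist_force: [0.7, -0.3, 1.0]
width: 0.0003
```

Call:
play_rows:
  rows:
    - {"linear": [0, 0, 0.1], "spin": 0}
    - {"linear": [0, 0, 0.1], "spin": 0}
    - {"linear": [0, 0, 0], "spin": 0}
    - {"linear": [0, 0, 0], "spin": 0}

```text
time: 6.75
tool_pos: [0.5493, 0.0774, 0.1073]
ee_rot: [3.141, -0.0, -2.74]
wrist_force: [0.0, 0.8, 1.7]
width: 0.0007
```

Call:
play_rows:
  rows:
    - {"linear": [0, 0, 0.1], "spin": 0}
    - {"linear": [0, 0, 0], "spin": 0}
    - {"linear": [0, 0, 0], "spin": 0}

```text
time: 7.0
tool_pos: [0.5494, 0.0774, 0.1065]
ee_rot: [3.141, 0.0, -2.74]
wrist_force: [-0.1, 1.0, 0.7]
width: 0.0004
```

Call:
play_rows:
  rows:
    - {"linear": [0, 0, 0.1], "spin": 0}
    - {"linear": [0, 0, 0], "spin": 0}
    - {"linear": [0, 0, 0], "spin": 0}

```text
time: 7.25
tool_pos: [0.5495, 0.0774, 0.1059]
ee_rot: [3.141, 0.0, -2.741]
wrist_force: [-1.1, 0.8, 3.9]
width: 0.0004
```

```bash
cat > lid.py <<'E'
from h import *
from bench import robot,eyes,finder
import sys
o=robot.get_obs();print(o["time"],o["tool_pos"],o["wrist_force"])
yaw=.4;ex=np.array([np.cos(yaw),np.sin(yaw),0]);ey=np.array([-ex[1],ex[0],0]);og=np.array([.555,.08,0])+.148*ex
out=[]
for n in("side","top"):
    p=eyes.snapshot(n);im=cv2.cvtColor(p["frame"],cv2.COLOR_RGB2BGR);x,y=(200,70) if n=="side" else (180,90);S=4
    cr=cv2.resize(im[y:y+130,x:x+100],None,fx=S,fy=S,interpolation=cv2.INTER_CUBIC)
    for a,c in((float(sys.argv[1]),(0,255,255)),(float(sys.argv[2]),(0,0,255))):
        h=og+.077*ex+[0,0,.15];d=-ex*np.cos(a)+np.array([0,0,np.sin(a)])
        L=[h+.081*ey,h-.081*ey,h-.081*ey+.16*d,h+.081*ey+.16*d]
        cv2.polylines(cr,[((proj(p,L)-[x,y]+.5)*S).astype(np.int32)],True,c,1)
    out.append(cr)
cv2.imwrite(sys.argv[3],np.hstack(out))
E
python3 lid.py 1.19 1.09 pics/l1.png
```

```text
7.25 [0.54947333 0.0774068  0.10592228] [-1.09070622  0.75286841  3.93584293]
```

View pics/l1.png

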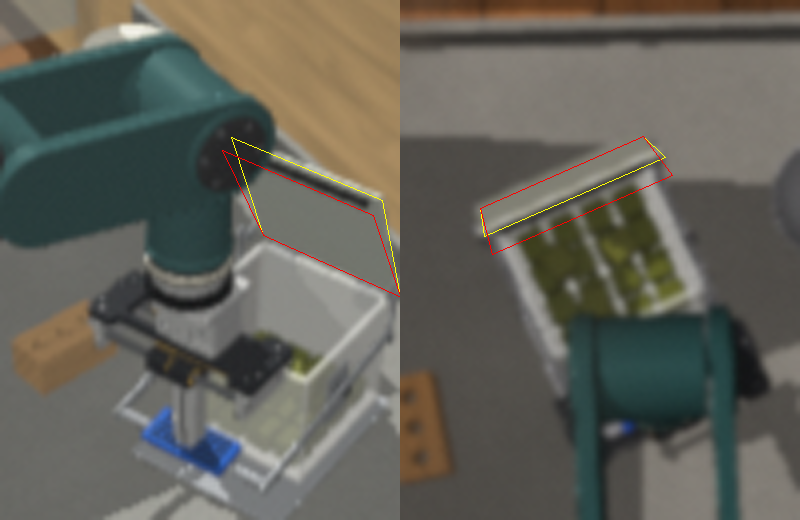

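The lid's front edge lies on the yellow 1.19 rad outline (side crop, (232,138) to (382,200)), so it is open or very nearly. I'll press gently onto the stop to confirm.

Call:
play_rows:
  rows:
    - {"linear": [0, 0, 0.1], "spin": 0}
    - {"linear": [0, 0, 0], "spin": 0}
    - {"linear": [0, 0, 0], "spin": 0}

```text
time: 7.6
tool_pos: [0.5496, 0.0774, 0.1053]
ee_rot: [3.141, 0.001, -2.741]
wrist_force: [-2.4, 1.5, 6.3]
width: 0.0001
```

Call:
play_rows:
  rows:
    - {"linear": [0, 0, 0.1], "spin": 0}
    - {"linear": [0, 0, 0], "spin": 0}
    - {"linear": [0, 0, 0], "spin": 0}

```text
time: 7.85
tool_pos: [0.5496, 0.0775, 0.1049]
ee_rot: [3.142, 0.001, -2.74]
wrist_force: [-2.9, 1.3, 8.1]
width: 0.0002
```

The force now climbs above the 2–5 N working range, so the pad is on its stop. Hold for about 2.75 s.

Call:
play_rows:
  rows:
    - {"linear": [0, 0, 0], "spin": 0}
    - {"linear": [0, 0, 0], "spin": 0}
    - {"linear": [0, 0, 0], "spin": 0}
    - {"linear": [0, 0, 0], "spin": 0}
    - {"linear": [0, 0, 0], "spin": 0}
    - {"linear": [0, 0, 0], "spin": 0}
    - {"linear": [0, 0, 0], "spin": 0}
    - {"linear": [0, 0, 0], "spin": 0}
    - {"linear": [0, 0, 0], "spin": 0}
    - {"linear": [0, 0, 0], "spin": 0}
    - {"linear": [0, 0, 0], "spin": 0}
    - {"linear": [0, 0, 0], "spin": 0}

```text
time: 8.85
tool_pos: [0.5496, 0.0775, 0.1049]
ee_rot: [3.142, 0.001, -2.74]
wrist_force: [-2.4, 1.2, 8.8]
width: 0.0006
```

Call:
play_rows:
  rows:
    - {"linear": [0, 0, 0], "spin": 0}
    - {"linear": [0, 0, 0], "spin": 0}
    - {"linear": [0, 0, 0], "spin": 0}
    - {"linear": [0, 0, 0], "spin": 0}
    - {"linear": [0, 0, 0], "spin": 0}
    - {"linear": [0, 0, 0], "spin": 0}
    - {"linear": [0, 0, 0], "spin": 0}
    - {"linear": [0, 0, 0], "spin": 0}
    - {"linear": [0, 0, 0], "spin": 0}
    - {"linear": [0, 0, 0], "spin": 0}
    - {"linear": [0, 0, 0], "spin": 0}
    - {"linear": [0, 0, 0], "spin": 0}

```text
time: 9.85
tool_pos: [0.5496, 0.0775, 0.1049]
ee_rot: [3.142, 0.001, -2.74]
wrist_force: [-1.9, 0.5, 9.2]
width: 0.0002
```

Call:
play_rows:
  rows:
    - {"linear": [0, 0, 0], "spin": 0}
    - {"linear": [0, 0, 0], "spin": 0}
    - {"linear": [0, 0, 0], "spin": 0}
    - {"linear": [0, 0, 0], "spin": 0}
    - {"linear": [0, 0, 0], "spin": 0}
    - {"linear": [0, 0, 0], "spin": 0}

```text
time: 10.35
tool_pos: [0.5496, 0.0775, 0.1049]
ee_rot: [3.142, 0.001, -2.741]
wrist_force: [-3.2, 2.1, 8.4]
width: 0.0001
```

Call:
play_rows:
  rows:
    - {"linear": [-0.01, 0, -0.12], "spin": 0}
    - {"linear": [-0.01, 0, -0.12], "spin": 0}
    - {"linear": [-0.01, 0, -0.12], "spin": 0}
    - {"linear": [-0.01, 0, -0.12], "spin": 0}
    - {"linear": [-0.01, 0, -0.12], "spin": 0}
    - {"linear": [-0.01, 0, -0.12], "spin": 0}
    - {"linear": [-0.01, 0, -0.12], "spin": 0}
    - {"linear": [-0.01, 0, -0.12], "spin": 0}
    - {"linear": [-0.01, 0, -0.12], "spin": 0}
    - {"linear": [-0.01, 0, -0.12], "spin": 0}
    - {"linear": [-0.01, 0, -0.12], "spin": 0}
    - {"linear": [-0.01, 0, -0.12], "spin": 0}

```text
time: 11.35
tool_pos: [0.5506, 0.0775, 0.1181]
ee_rot: [-3.141, -0.0, -2.741]
wrist_force: [-2.0, -0.2, 1.3]
width: 0.0007
```

Call:
play_rows:
  rows:
    - {"linear": [-0.01, 0, -0.12], "spin": 0}
    - {"linear": [-0.01, 0, -0.12], "spin": 0}
    - {"linear": [-0.01, 0, -0.12], "spin": 0}
    - {"linear": [-0.01, 0, -0.12], "spin": 0}
    - {"linear": [-0.01, 0, -0.12], "spin": 0}
    - {"linear": [-0.01, 0, -0.12], "spin": 0}
    - {"linear": [-0.01, 0, -0.12], "spin": 0}
    - {"linear": [-0.01, 0, -0.12], "spin": 0}
    - {"linear": [-0.01, 0, -0.12], "spin": 0}
    - {"linear": [-0.01, 0, -0.12], "spin": 0}
    - {"linear": [-0.01, 0, -0.12], "spin": 0}
    - {"linear": [-0.01, 0, -0.12], "spin": 0}

```text
time: 12.35
tool_pos: [0.5519, 0.0782, 0.1325]
ee_rot: [-3.141, 0.001, -2.741]
wrist_force: [-2.0, -0.7, 1.6]
width: 0.0004
```

Call:
play_rows:
  rows:
    - {"linear": [-0.01, 0, -0.12], "spin": 0}
    - {"linear": [-0.01, 0, -0.12], "spin": 0}
    - {"linear": [-0.01, 0, -0.12], "spin": 0}
    - {"linear": [-0.01, 0, -0.12], "spin": 0}
    - {"linear": [-0.01, 0, -0.12], "spin": 0}
    - {"linear": [-0.01, 0, -0.12], "spin": 0}
    - {"linear": [-0.01, 0, -0.12], "spin": 0}
    - {"linear": [-0.01, 0, -0.12], "spin": 0}
    - {"linear": [-0.01, 0, -0.12], "spin": 0}
    - {"linear": [0, 0, -0.1], "spin": 0}
    - {"linear": [0, 0, -0.1], "spin": 0}
    - {"linear": [0, 0, -0.1], "spin": 0}

```text
time: 13.35
tool_pos: [0.5525, 0.0788, 0.1461]
ee_rot: [3.141, 0.0, -2.74]
wrist_force: [2.9, 1.9, 1.5]
width: 0.0004
```

Call:
play_rows:
  rows:
    - {"linear": [0, 0, -0.06], "spin": 0}
    - {"linear": [0, 0, -0.06], "spin": 0}
    - {"linear": [0, 0, -0.06], "spin": 0}
    - {"linear": [0, 0, -0.06], "spin": 0}
    - {"linear": [0, 0, -0.06], "spin": 0}
    - {"linear": [0, 0, -0.06], "spin": 0}

```text
time: 13.85
tool_pos: [0.5524, 0.0786, 0.1497]
ee_rot: [3.141, -0.0, -2.741]
wrist_force: [1.5, 1.4, 1.7]
width: 0.0005
```

Continue gently through loss of contact, then clear straight up.

Call:
play_rows:
  rows:
    - {"linear": [0, 0, -0.06], "spin": 0}
    - {"linear": [0, 0, -0.06], "spin": 0}
    - {"linear": [0, 0, -0.06], "spin": 0}
    - {"linear": [0, 0, -0.06], "spin": 0}
    - {"linear": [0, 0, -0.06], "spin": 0}
    - {"linear": [0, 0, -0.06], "spin": 0}

```text
time: 14.35
tool_pos: [0.5522, 0.0784, 0.153]
ee_rot: [3.141, -0.001, -2.741]
wrist_force: [0.1, 0.2, -0.0]
width: 0.0002
```

```bash
python3 lid.py 0 0.1 pics/l2.png
```

```text
14.35 [0.55219785 0.07844296 0.15300104] [ 0.05022084  0.17075291 -0.0016831 ]
```

View pics/l2.png

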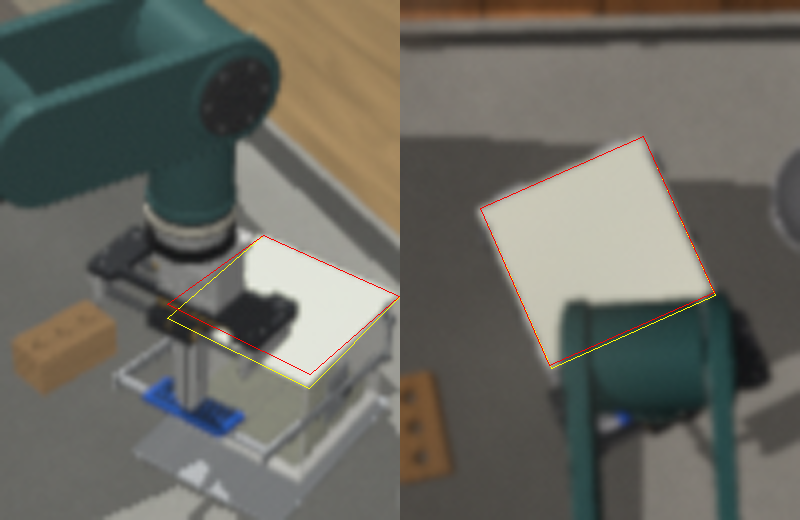

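The lid lies on the yellow 0 rad outline (front corner at about (310,387)), so it is shut. Contact force is zero. Lift clear.

Call:
play_rows:
  rows:
    - {"linear": [0, 0, -0.3], "spin": 0}
    - {"linear": [0, 0, -1.0], "spin": 0}
    - {"linear": [0, 0, -1.5], "spin": 0}
    - {"linear": [0, 0, -2.0], "spin": 0}
    - {"linear": [0, 0, -2.0], "spin": 0}
    - {"linear": [1.0, 0, -2.0], "spin": 0}
    - {"linear": [2.0, 0, -1.0], "spin": 0}
    - {"linear": [2.0, 0, 0], "spin": 0}
    - {"linear": [2.0, 0, 0], "spin": 0}
    - {"linear": [2.0, 0, 0], "spin": 0}
    - {"linear": [0, 0, 0], "spin": 0}
    - {"linear": [0, 0, 0], "spin": 0}

```text
time: 15.45
tool_pos: [0.4697, 0.0433, 0.2527]
ee_rot: [-3.141, 0.003, -2.741]
wrist_force: [0.4, 0.0, 0.6]
width: 0.0004
```

```bash
python3 lid.py 0 0.1 pics/l3.png; python3 - <<'E'
from h import *
from bench import robot,eyes,finder
p=eyes.snapshot("top")
for s in("lid_panel","pad","bowl","chew_block","slicker_brush","hideaway"):
    for r in finder.silhouettes(p,s)[:1]:print(s,round(r["conf"],2),np.round(r["box"]))
E
```

```text
15.45 [0.4697288  0.04328751 0.2526669 ] [0.43334934 0.01732191 0.59263438]
lid_panel 0.56 [228. 153.  57.  59.]
pad 0.63 [248. 186.  24.   8.]
bowl 0.6 [286. 139.  33.  29.]
chew_block 0.59 [184. 196.  14.  29.]
slicker_brush 0.83 [170. 238.  33.  49.]
hideaway 0.86 [333. 172.  48.  45.]
```

View pics/l3.png

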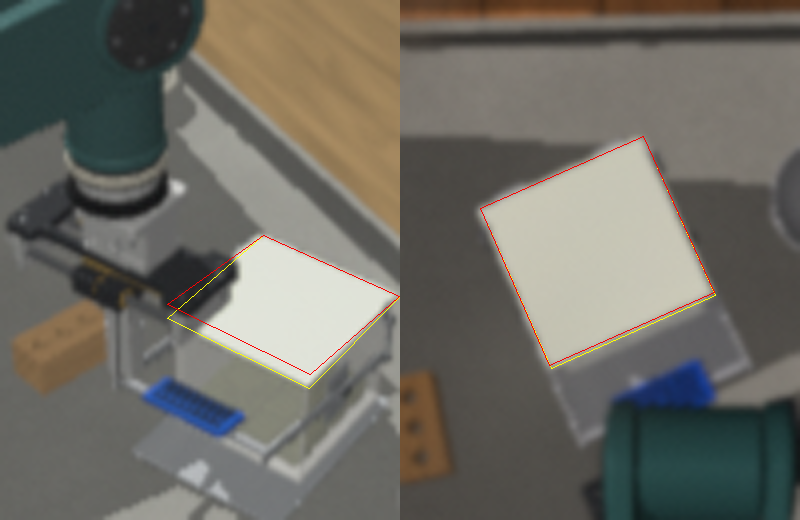

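The lid is shut at (400,310) in the side crop, the pad is up, and the hand is clear above and in front. The tub is still in its outline.

```bash
python3 -c "
from bench import robot
print(robot.close_job())"
```

```text
the job is handed in; nothing more can be done
None
```

The job is done and handed in at about 15.6 s. I pressed the pad onto its stop with closed fingertips and held it there for just over 2.5 s. I then eased it up over about 3.5 s and lifted the hand clear.

- **Fully pressed:** the contact force rose to about 8–9 N, above the 2–5 N the pad needs. The lid matched the 1.19 rad outline in the side view.
- **Closing:** the hand rose at about 14 mm/s, which is roughly 0.4 rad/s at the lid by the given ratio. The lid speed itself was not measured. Contact force then fell to zero with the lid on the shut outline.
- **Afterwards:** the tub had not moved in the images, and the wrist force was near zero with the hand clear. The other pet things stayed within about 2 px of their first positions. The brush's box grew about 6 px taller, which I put down to detector noise since the hand passed well above it.

No check failed or disagreed. Force readings carry about 1 N of noise, so the exact moment contact was lost is only known roughly.

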